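# Sweep the loose board magnets into the catch tray

## Robot

A 6-joint arm with a two-finger parallel gripper is mounted at the origin on the work surface. World frame = base frame: x ahead of the robot, y to its left, z up, the work surface at z = 0. Lengths are in mm, angles in rad, forces in N, time in s.
With the tool pointing down it reaches from about 325 to 850 mm from the base axis. Payload 15.5 kg.
Tool frame: the origin (TCP) lies on the centre line of the jaws, within the pads' length; the fingertips stand 22 mm ahead of it and the grasp point (between the pads) lies 3 mm ahead of it (bot.tips_ahead is the distance from the TCP to the fingertips, in mm); z points along the fingers, y is the line along which they close (so a half turn about z gives the same grasp; the last joint's range is limited). The gripper opens to 91 mm and grips with 3 to 60 N. Pads are 32 mm wide; open, the fingers measure 118 mm over their backs; the gripper's body (76 mm by 178 mm) begins 60 mm behind the grasp point.
Start: joints at [-1.262, 0.494, 1.345, -0, 1.302, -0.096], TCP at [245.573, -574.735, 235.915] pointing down, gripper open.
Joint ranges: [-2.91, 2.91], [-0.82, 2.16], [0.22, 2.67], [-1.22, 4.37], [0.12, 2.79], [-3.08, 3.08]. Speed limits (rad/s): [1.89, 1.89, 2.57, 3.01, 3.01, 3.01].

## Interface

Orientations are given as a 3x3 rotation matrix whose columns are the frame's x, y, z axes.
In Python, from cell import telemetry, get_image, workorder, bot gives the robot as it stands.
- The arm moves only by the tool send_rows, never from a script. Its argument "plan" is a list of rows, each an object of numbers: "tx", "ty", "tz": the shift along the tool's x, y, z in mm; "turn": the turn about the tool's z in rad. A call has 1 to 12 rows; each row is the pose to reach, as a shift and turn from the pose commanded when the call began, along the tool's axes at that moment; what a row does not reach only later rows make up. A row lasts 1/10 s, in which the tool goes at most 50 mm and 8.59 degrees, less where a joint would pass 70% of its speed; a pose out of reach is approached as far as the arm can. A call with a gripper value outside its range is refused whole. "claw" is the gripper's target within -1 to 1 (shut at 1, half-way at 0, fully open at -1), set as the call begins (left out, the last holds). The fingers move at their own pace and stop on an object; "squeeze" is the grip in N (left out, the last holds). Time passes only in rows, so rows that repeat a pose let the fingers close. It gives the time, the measured TCP pose, the force, the opening and the grip force at its end, in the units of the state.
- telemetry.state(): the state, without advancing time (a new reading comes with each control period).
- get_image(name): name is "scene" or "top" or "wrist"; returns a dict with "image" (400x640x3 uint8, blue, green, red), "intrinsics" (3x3 intrinsics, pixels), "camera_from_world" (4x4, takes a point from world to camera coordinates). Camera axes: x right, y down, z forward; pixel columns grow to the right and rows downward; lengths in mm; the calibration is good to about 2 mm. A picture is of the moment at which its call begins. There is no depth.
- workorder.close_job(): hands the job in; it is judged then, once.
The state is a dict: "clock": time; "joints": joint angles; "qvel": joint speeds; "joint_efforts": joint torques, N m; "tcp_pos": TCP position; "ee_rot": TCP orientation; "wrist_force": force on the tool from outside, world axes, zero at the start; "moment": the same for the moment, N m; "opening": opening from 0.0 (shut) to 1.0 (fully open); "grip_force": force on a finger pad.
Only numpy, scipy, OpenCV 4.12 (cv2) and the standard library are available. Lean on these libraries where they do the work, as an engineer would, in place of code of your own. Each camera call takes 0.05 s, during which the arm holds its last target. There are 200 camera calls.

## Task

Clear the three loose white board magnets off the counter: sweep them with your closed fingers into the low three-walled tray until each lies wholly inside it, past its open edge. Slide them flat along the counter, never lifting or tipping one up, and leave the eraser, the pin jar, the tape roll and everything else standing where they are.

Things in the scene. Friction and masses are not known exactly. Their poses are not given: they have to be found in the camera images.
- magnet_a: Loose round white plastic board magnet with a flat grey spot on top (not sticking to anything here), a flat disc 36 mm in diameter and 16 mm high, about 35 g, lying flat on the counter; origin at the centre of its underside. It lies nearest the tray.
- magnet_b: Loose round white plastic board magnet with a flat grey spot on top (not sticking to anything here), a flat disc 36 mm in diameter and 16 mm high, about 35 g, lying flat on the counter; origin at the centre of its underside. It lies farther from the tray than the eraser and jar do, on the robot's side.
- magnet_c: Loose round white plastic board magnet with a flat grey spot on top (not sticking to anything here), a flat disc 36 mm in diameter and 16 mm high, about 35 g, lying flat on the counter; origin at the centre of its underside. It lies farther from the tray than the eraser and jar do, on the side away from the robot.
- tray: Low aluminium catch tray fixed on the counter to the robot's left, open on the side towards the magnets: two side walls and a back wall, 30 mm high and 4 mm thick, and a paper-thin grey floor with no step at the open edge, so things slide in along the counter. Inside 170 mm wide and 110 mm deep. Origin on the counter at the middle of the open edge; its y axis points into the tray (inside is y 0 to 110 mm), its x axis runs along the open edge (inside is x -85 to 85 mm).
- eraser: Red eraser block, 50 mm (its x) by 22 mm (its y) by 20 mm high, loose on the counter between magnets b/c and the tray; origin at the centre of its underside. Leave it.
- jar: Glass pushpin jar with a domed tin lid, 47 mm in diameter, 58 mm high, loose, standing beside the way to the tray, eraser on one side and jar on the other (either way round), with a free gap between them; origin at the centre of its underside. Leave it.
- tape_roll: Roll of tape lying flat: ring 60 mm in outer diameter with a 28 mm hole, 18 mm high, loose, beyond magnet a; origin at the centre of its underside. Leave it.
- turntable: Chrome turntable, 260 mm in diameter, top at 30 mm, fixed at the far right; origin at the centre of its underside.
- stapler: White stapler, 150 mm long (its x), 65 mm high, loose on the turntable. Leave it.
- punch: Yellow hole punch, 115 mm (its x) by 60 mm, 70 mm high, loose on the turntable. Leave it.

How it is judged:
By the outcome, as a careful person would: the job done as asked, in the order asked, and still so for the second after the job is handed in, with the robot touching nothing.
It also fails if it takes over 72 s, if anything falls off the work surface, if the arm or the gripper's body presses on something with over 40 N, if the wrist force passes 120 N, or if a joint passes its speed limit or range.

## Working session

There is one attempt and no reset: what is moved stays moved. The work goes in short steps, Python scripts to look and compute and a tool call to move; the robot and the scene stay as the last step left them, time stands still between calls to the robot, and variables do not carry over. Pictures are saved under pics/ and viewed, at most 10 in all, crops included, and the job is handed in when it is done.

Besides the shell and the picture viewer there is one more tool, called after "Request:" by a JSON object that holds its "api" and its "payload", one argument or row to a line. send_rows: Moves the arm, as the interface text tells. Its arguments: {"type":"object","properties":{"plan":{"type":"array","items":{"type":"object","properties":{"tx":{"type":"number"},"ty":{"type":"number"},"tz":{"type":"number"},"turn":{"type":"number"}}}},"claw":{"type":"number"},"squeeze":{"type":"number"}},"required":["plan"]}

```bash
ls; mkdir -p pics
cat > h.py <<'E'
import numpy as np, cv2
from cell import telemetry, get_image, workorder, bot
def ray(d,u,v,z=0):
    K=np.array(d["intrinsics"]);T=np.array(d["camera_from_world"]);R=T[:3,:3];c=-R.T@T[:3,3]
    r=R.T@np.linalg.inv(K)@np.array([u,v,1.]);return (c+r*(z-c[2])/r[2]).round(1)
def proj(d,p):
    K=np.array(d["intrinsics"]);T=np.array(d["camera_from_world"]);q=K@(T[:3,:3]@np.array(p)+T[:3,3]);return q[:2]/q[2]
E
python3 - <<'E'
from h import *
for n in("top","scene"):
    d=get_image(n);cv2.imwrite(f"pics/{n}0.png",d["image"]);print(n,[ray(d,*p) for p in((0,0),(640,0),(0,400),(640,400))])
s=telemetry.state();print(s)
E
```

```text
pics
top [array([1118.6,  680.6,    0. ]), array([ 1145.4, -1086.6,     0. ]), array([ 72.6, 595.5,   0. ]), array([   72.6, -1010.6,     0. ])]
scene [array([-1737.7, -2512.7,     0. ]), array([-1527.3,  1994.2,     0. ]), array([1119.7, -874.5,    0. ]), array([1135. ,  453.1,    0. ])]
{'clock': 0.1, 'joints': array([-1.26243720e+00,  4.94113581e-01,  1.34603081e+00, -3.28367900e-05,
        1.30249850e+00, -9.54926046e-02]), 'qvel': array([ 0.0006492 , -0.00060857, -0.00295969,  0.00055958,  0.00190497,
       -0.00045015]), 'joint_efforts': array([ 2.56337349e-03, -8.80235839e+01, -3.82544518e+01,  7.07960268e-02,
        4.82719671e-02,  8.98244423e-06]), 'tcp_pos': array([ 245.5084121 , -574.4365544 ,  235.41551633]), 'ee_rot': array([[ 9.19550815e-01,  3.92970963e-01, -3.48910798e-04],
       [ 3.92971112e-01, -9.19550283e-01,  9.91090793e-04],
       [ 6.86288801e-05, -1.04847021e-03, -9.99999448e-01]]), 'wrist_force': array([-0.07542322, -0.21552113,  1.10537243]), 'moment': array([-0.00090899,  0.06087129,  0.02405618]), 'grip_force': 0.0, 'opening': 1.0003381010218377}
```

View pics/top0.png

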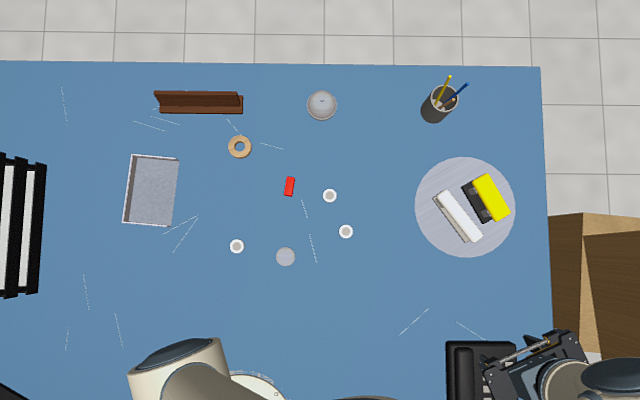

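View pics/scene0.png

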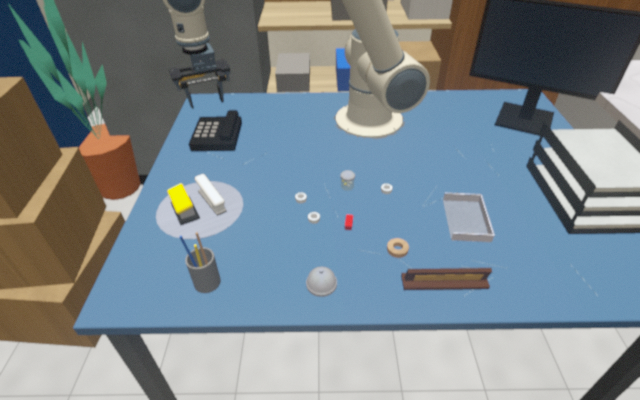

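The top view shows the tray at about (150,190), opening to the right, and magnets a (237,246), b (346,231) and c (330,195). The eraser is at (289,186), the jar at (286,257) and the tape at (240,146). The scene view shows the same layout.

Run:
```python
from h import *
d=get_image("top");im=d["image"];hsv=cv2.cvtColor(im,cv2.COLOR_BGR2HSV)
def cc(mask,z,lo,hi,name):
    n,l,s,c=cv2.connectedComponentsWithStats(mask.astype('uint8'))
    for i in range(1,n):
        x,y=c[i]
        if s[i,4]>=lo and s[i,4]<hi and 100<x<380 and 90<y<290:
            print(name,s[i],c[i].round(1),ray(d,*c[i],z))
            if name=='red' or name=='nb': print(cv2.minAreaRect(np.argwhere(l==i)[:,::-1].astype(np.float32)))
S=hsv[...,1];V=hsv[...,2];H=hsv[...,0]
cc((S<100),8,40,1e5,'nb')
cc(((H<8)|(H>172))&(S>150),20,20,1e5,'red')
cc((H>8)&(H<30)&(S>60),9,60,1e4,'tape')
c=im[140:280,110:370];cv2.imwrite("pics/c.png",cv2.resize(c,None,fx=3,fy=3,interpolation=cv2.INTER_CUBIC))
```

```text
nb [153  90  43  24  96] [168.  102.5] [833.3 210.1   8. ]
((174.0, 101.5), (42.0, 23.0), 0.0)
nb [306  90  32  31 765] [321.4 105. ] [ 831.  -197.2    8. ]
((321.5000305175781, 104.99999237060547), (30.405588150024414, 30.405588150024414), 45.0)
nb [228 133  24  25 323] [239.3 145.8] [718.1  18.5   8. ]
((239.2167510986328, 144.65895080566406), (23.11269187927246, 23.79694938659668), 81.25383758544922)
nb [ 121  153   59   75 3564] [150.3 190.3] [598.1 245.9   8. ]
((150.23695373535156, 190.2886505126953), (50.6446533203125, 72.1118392944336), 7.352379322052002)
nb [322 188  15  15 175] [329.2 195.3] [ 588.7 -219.1    8. ]
((329.0, 195.0), (14.0, 14.0), 90.0)
nb [161 214  38  40 149] [182.9 230.2] [495.3 157.6   8. ]
((184.69190979003906, 232.96783447265625), (21.954498291015625, 42.041500091552734), 59.931419372558594)
nb [339 224  15  15 176] [345.7 231.2] [ 495.2 -262.2    8. ]
((346.0, 231.0), (14.0, 14.0), 90.0)
nb [229 239  16  15 188] [236.7 245.9] [455.7  18.6   8. ]
((236.5, 246.0), (14.0, 15.0), 90.0)
nb [275 247  21  20 322] [285.2 256.2] [ 430.3 -106.5    8. ]
((285.0, 256.5), (19.0, 20.0), 90.0)
red [284 177  11  20 160] [289.  186.1] [ 610.5 -114.7   20. ]
((288.98651123046875, 186.08106994628906), (8.219949722290039, 19.234682083129883), 9.462322235107422)
tape [ 154   91   89   23 1787] [199.6 102.1] [835.1 126.3   9. ]
tape [228 136  23  22 329] [239.4 146.4] [716.1  18.    9. ]
```

View pics/c.png

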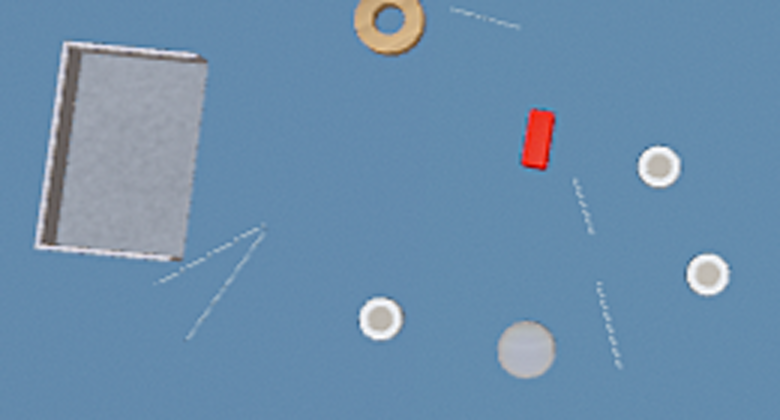

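The crop confirms the open edge runs from about (178,162) to (171,225) in top-image pixels, and there is a wide gap between the eraser and jar. Next I compute the tray frame and set up a move helper.

```bash
cat >> h.py <<'E'
def rel(*targets):
    """targets: (x,y,z,yaw of tool x in deg) in world -> tool-axes shift and turn"""
    s=telemetry.state();R=np.array(s["ee_rot"]);p=np.array(s["tcp_pos"]);y0=np.arctan2(R[1,0],R[0,0])
    print("clock",s["clock"],"tcp",p.round(1),"yaw",np.degrees(y0).round(1),"F",np.array(s["wrist_force"]).round(1))
    for x,y,z,a in targets:
        t=(y0-np.radians(a)+np.pi)%(2*np.pi)-np.pi
        print((R.T@(np.array([x,y,z])-p)).round(1),"turn",round(t,3))
E
python3 - <<'E'
from h import *
d=get_image("top")
p=ray(d,178.3,161.5);q=ray(d,170.8,224.3);print("edge",p,q,np.linalg.norm(p-q))
print("back floor", ray(d,136,157),ray(d,128.5,221),"jar lid",ray(d,285.2,256.2,58),ray(d,285.2,256.2,45))
rel((487,-302,110,-12),(487,-302,27,-12))
E
```

```text
edge [676.3 179.4   0. ] [510.6 192.2   0. ] 166.19365210500663
back floor [687.4 290.8   0. ] [518.5 301.8   0. ] jar lid [ 432.1 -110.3   58. ] [ 431.6 -109.3   45. ]
clock 0.2 tcp [ 245.5 -574.5  235.6] yaw 23.1 F [ 0.  -0.  -0.1]
[ 329.1 -155.7  125.7] turn 0.613
[ 329.1 -155.6  208.7] turn 0.613
```

Request:
{"api": "send_rows", "payload": {
  "plan": [
    {"tx": 40,"ty": -19,"tz": 0,"turn": 0.08},
    {"tx": 80,"ty": -38,"tz": 20,"turn": 0.2},
    {"tx": 120,"ty": -57,"tz": 40,"turn": 0.3},
    {"tx": 160,"ty": -76,"tz": 60,"turn": 0.4},
    {"tx": 200,"ty": -95,"tz": 80,"turn": 0.5},
    {"tx": 240,"ty": -114,"tz": 100,"turn": 0.6},
    {"tx": 280,"ty": -133,"tz": 120,"turn": 0.613},
    {"tx": 310,"ty": -147,"tz": 126,"turn": 0.613},
    {"tx": 329,"ty": -155.5,"tz": 126,"turn": 0.613},
    {"tx": 329,"ty": -155.5,"tz": 126,"turn": 0.613},
    {"tx": 329,"ty": -155.5,"tz": 126,"turn": 0.613}
  ],
  "claw": 1,
  "squeeze": 10
}}

```text
clock: 1.3
tcp_pos: [487.0, -302.4, 109.9]
ee_rot: [[0.978, -0.207, -0.0], [-0.207, -0.978, -0.0], [-0.0, 0.0, -1.0]]
wrist_force: [-0.5, -0.6, 0.1]
opening: 0.066
grip_force: 0.0
```

Run:
```python
from h import *
d=get_image("wrist");cv2.imwrite("pics/w1.png",d["image"])
print(telemetry.state()["opening"],proj(d,(495,-262,8)),proj(d,(589,-219,8)))
rel((486,-303,27,-12),(602,232,27,-12))
```

```text
0.02790965283840228 [279.13715643 202.60102535] [203.2193025  110.37084918]
clock 1.35 tcp [ 486.7 -302.9  110. ] yaw -12.0 F [-1.5  0.4 -0.4]
[-0.7  0.2 83. ] turn 0.0
[   1.7 -547.2   82.9] turn 0.0
```

View pics/w1.png

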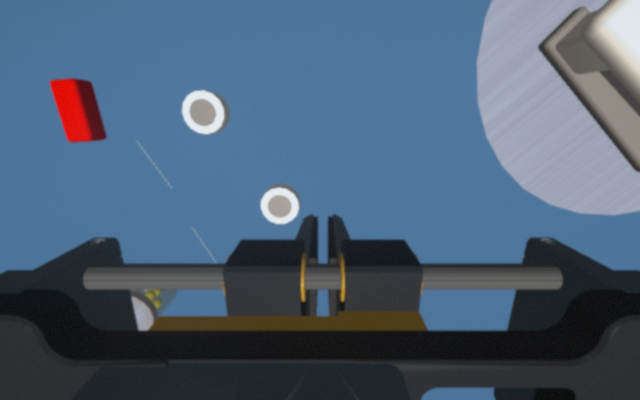

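The wrist view shows b at (280,204), where the top camera predicted it, and the fingers are closing beside it. I'll lower and push.

Request:
{"api": "send_rows", "payload": {
  "plan": [
    {"tx": -0.7,"ty": 0,"tz": 30},
    {"tx": -0.7,"ty": 0,"tz": 65},
    {"tx": -0.7,"ty": 0,"tz": 83},
    {"tx": -0.7,"ty": 0,"tz": 83},
    {"tx": -0.7,"ty": -8,"tz": 83},
    {"tx": -0.7,"ty": -16,"tz": 83},
    {"tx": -0.5,"ty": -26,"tz": 83},
    {"tx": -0.5,"ty": -38,"tz": 83},
    {"tx": -0.5,"ty": -52,"tz": 83},
    {"tx": -0.4,"ty": -67,"tz": 83},
    {"tx": -0.3,"ty": -82,"tz": 83},
    {"tx": -0.3,"ty": -90,"tz": 83}
  ]
}}

```text
invalid input
```

Run:
```python
from h import *
d=get_image("top");w=get_image("wrist");s=telemetry.state();print(s["opening"])
a=cv2.resize(d["image"][130:290,110:430],(640,320));cv2.imwrite("pics/s2.png",np.vstack([a,cv2.resize(w["image"],(400,250))[:, :].copy() if 0 else cv2.copyMakeBorder(cv2.resize(w["image"],(400,250)),0,0,0,240,cv2.BORDER_CONSTANT)]))
rel((602,232,27,-12))
```

```text
0.0032159767357717124
clock 1.45 tcp [ 486.5 -303.3  110. ] yaw -12.0 F [ 0.5  0.7 -0. ]
[   1.3 -547.6   82.9] turn -0.001
```

View pics/s2.png

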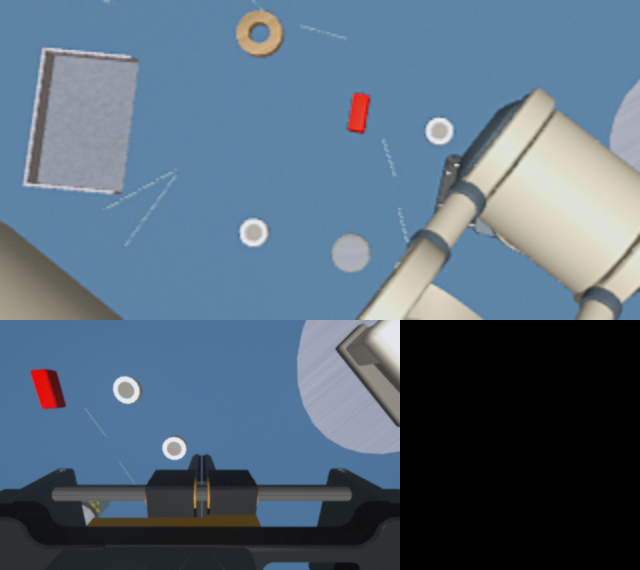

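The move call was refused, so the arm hasn't moved. The likely cause is that each row needs all four keys. The picture shows the fingers now shut and all three magnets untouched. I'll resend it with "turn" included.

Request:
{"api": "send_rows", "payload": {
  "plan": [
    {"tx": -0.7,"ty": 0,"tz": 30,"turn": 0},
    {"tx": -0.7,"ty": 0,"tz": 65,"turn": 0},
    {"tx": -0.7,"ty": 0,"tz": 83,"turn": 0},
    {"tx": -0.7,"ty": 0,"tz": 83,"turn": 0},
    {"tx": -0.7,"ty": -8,"tz": 83,"turn": 0},
    {"tx": -0.7,"ty": -16,"tz": 83,"turn": 0},
    {"tx": -0.5,"ty": -26,"tz": 83,"turn": 0},
    {"tx": -0.5,"ty": -38,"tz": 83,"turn": 0},
    {"tx": -0.5,"ty": -52,"tz": 83,"turn": 0},
    {"tx": -0.4,"ty": -67,"tz": 83,"turn": 0},
    {"tx": -0.3,"ty": -82,"tz": 83,"turn": 0},
    {"tx": -0.3,"ty": -90,"tz": 83,"turn": 0}
  ]
}}

```text
clock: 2.65
tcp_pos: [505.6, -212.5, 26.9]
ee_rot: [[0.978, -0.207, -0.0], [-0.207, -0.978, 0.0], [-0.0, -0.0, -1.0]]
wrist_force: [0.4, -1.3, 1.0]
opening: 0.009
grip_force: 0.3
```

Run:
```python
from h import *
w=get_image("wrist");cv2.imwrite("pics/w3.png",w["image"])
rel((602,232,27,-12))
```

```text
clock 2.7 tcp [ 505.6 -212.    26.9] yaw -11.9 F [-0.1  2.2 -0.3]
[ 2.700e+00 -4.544e+02  1.000e-01] turn 0.002
```

View pics/w3.png

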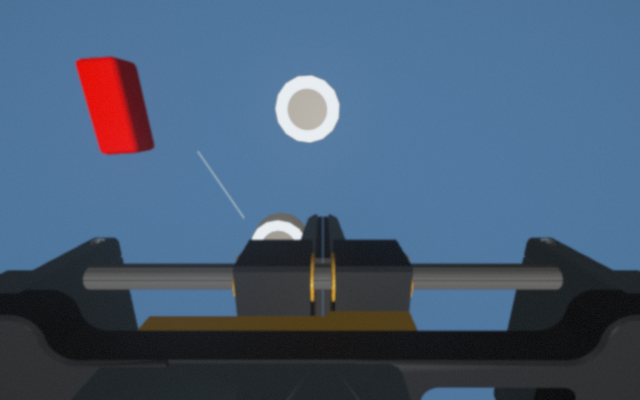

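b is in contact at (279,240) to the left of the fingers, well clear of the eraser. I'll continue.

Request:
{"api": "send_rows", "payload": {
  "plan": [
    {"tx": 0,"ty": -8,"tz": 0,"turn": 0},
    {"tx": 0,"ty": -20,"tz": 0,"turn": 0},
    {"tx": 0,"ty": -36,"tz": 0,"turn": 0},
    {"tx": 0,"ty": -54,"tz": 0,"turn": 0},
    {"tx": 0,"ty": -74,"tz": 0,"turn": 0},
    {"tx": 0.5,"ty": -94,"tz": 0,"turn": 0},
    {"tx": 0.5,"ty": -114,"tz": 0,"turn": 0},
    {"tx": 0.5,"ty": -134,"tz": 0,"turn": 0},
    {"tx": 1,"ty": -154,"tz": 0,"turn": 0},
    {"tx": 1,"ty": -174,"tz": 0,"turn": 0},
    {"tx": 1,"ty": -194,"tz": 0,"turn": 0},
    {"tx": 1,"ty": -214,"tz": 0,"turn": 0}
  ]
}}

```text
clock: 3.9
tcp_pos: [550.7, -3.6, 26.9]
ee_rot: [[0.978, -0.208, -0.0], [-0.208, -0.978, 0.0], [-0.0, -0.0, -1.0]]
wrist_force: [0.3, -0.4, 0.6]
opening: 0.007
grip_force: 0.1
```

Run:
```python
from h import *
w=get_image("wrist");im=w["image"];hsv=cv2.cvtColor(im,cv2.COLOR_BGR2HSV)
m=((hsv[...,1]<40)&(hsv[...,2]>200)).astype('uint8')
n,l,s,c=cv2.connectedComponentsWithStats(m)
for i in range(1,n):
    if s[i,4]>100: print(s[i],c[i].round(),ray(w,*c[i],16))
rel((602,232,27,-12),(606,248,27,-12))
```

```text
[253 222  49  17 497] [277. 230.] [566.7  22.2  16. ]
clock 3.95 tcp [551.2  -1.3  26.9] yaw -11.9 F [-0.7  4.2  0.2]
[ 1.500e+00 -2.387e+02  1.000e-01] turn 0.001
[ 2.100e+00 -2.552e+02  1.000e-01] turn 0.001
```

Request:
{"api": "send_rows", "payload": {
  "plan": [
    {"tx": 0,"ty": -16,"tz": 0,"turn": 0},
    {"tx": 0.5,"ty": -38,"tz": 0,"turn": 0},
    {"tx": 0.5,"ty": -62,"tz": 0,"turn": 0},
    {"tx": 0.5,"ty": -87,"tz": 0,"turn": 0},
    {"tx": 1,"ty": -112,"tz": 0,"turn": 0},
    {"tx": 1,"ty": -137,"tz": 0,"turn": 0},
    {"tx": 1,"ty": -162,"tz": 0,"turn": 0},
    {"tx": 1.5,"ty": -186,"tz": 0,"turn": 0},
    {"tx": 1.5,"ty": -206,"tz": 0,"turn": 0},
    {"tx": 1.5,"ty": -222,"tz": 0,"turn": 0},
    {"tx": 1.5,"ty": -234,"tz": 0,"turn": 0},
    {"tx": 1.5,"ty": -241,"tz": 0,"turn": 0}
  ]
}}

```text
clock: 5.15
tcp_pos: [602.4, 231.1, 26.8]
ee_rot: [[0.978, -0.207, -0.0], [-0.207, -0.978, -0.0], [-0.0, 0.0, -1.0]]
wrist_force: [0.3, -0.8, -0.4]
opening: 0.003
grip_force: 0.2
```

Run:
```python
from h import *
w=get_image("wrist");im=w["image"];hsv=cv2.cvtColor(im,cv2.COLOR_BGR2HSV)
m=((hsv[...,1]<40)&(hsv[...,2]>200)).astype('uint8')
n,l,s,c=cv2.connectedComponentsWithStats(m)
for i in range(1,n):
    if s[i,4]>100: print(s[i],c[i].round(),ray(w,*c[i],16))
rel((625,-217,110,-12),(625,-217,27,-12))
```

```text
[ 187   99  213   31 1005] [292. 114.] [683.  231.5  16. ]
[179 126  38 136 591] [197. 191.] [652.4 297.1  16. ]
[254 223  47  16 455] [277. 231.] [618.  256.8  16. ]
clock 5.2 tcp [602.6 231.5  26.9] yaw -12.0 F [-0.2  1.5  0. ]
[114.9 434.1 -83.2] turn 0.001
[ 1.149e+02  4.341e+02 -2.000e-01] turn 0.001
```

b sits at about (609,257), roughly 70 mm inside the tray. I'll back off, lift, and go to the far side of c.

Request:
{"api": "send_rows", "payload": {
  "plan": [
    {"tx": 0,"ty": 8,"tz": 0,"turn": 0},
    {"tx": 0,"ty": 20,"tz": -20,"turn": 0},
    {"tx": 5,"ty": 50,"tz": -60,"turn": 0},
    {"tx": 20,"ty": 95,"tz": -85,"turn": 0},
    {"tx": 40,"ty": 143,"tz": -85,"turn": 0},
    {"tx": 60,"ty": 191,"tz": -85,"turn": 0},
    {"tx": 80,"ty": 239,"tz": -85,"turn": 0},
    {"tx": 95,"ty": 287,"tz": -85,"turn": 0},
    {"tx": 110,"ty": 335,"tz": -85,"turn": 0},
    {"tx": 118,"ty": 383,"tz": -85,"turn": 0},
    {"tx": 121,"ty": 425,"tz": -85,"turn": 0},
    {"tx": 121,"ty": 444,"tz": -85,"turn": 0}
  ]
}}

```text
clock: 6.4
tcp_pos: [626.8, -234.8, 111.8]
ee_rot: [[0.977, -0.212, -0.0], [-0.212, -0.977, -0.001], [0.0, 0.001, -1.0]]
wrist_force: [0.4, 0.8, 0.0]
opening: 0.005
grip_force: 0.0
```

Run:
```python
from h import *
rel((630,-228,110,-12),(630,-228,27,-12),(534,-207.5,27,-12))
```

```text
clock 6.4 tcp [ 626.8 -234.8  111.8] yaw -12.2 F [0.4 0.8 0. ]
[ 1.7 -7.4  1.8] turn -0.004
[ 1.7 -7.4 84.8] turn -0.004
[-96.4  -7.2  84.8] turn -0.004
```

Request:
{"api": "send_rows", "payload": {
  "plan": [
    {"tx": 1,"ty": 0,"tz": 0,"turn": 0},
    {"tx": 1,"ty": 0,"tz": 35,"turn": 0},
    {"tx": 1,"ty": 0,"tz": 70,"turn": 0},
    {"tx": 1,"ty": 0,"tz": 85,"turn": 0},
    {"tx": 1,"ty": 0,"tz": 85,"turn": 0},
    {"tx": -8,"ty": 0,"tz": 85,"turn": 0},
    {"tx": -19,"ty": 0,"tz": 85,"turn": 0},
    {"tx": -33,"ty": 0,"tz": 85,"turn": 0},
    {"tx": -49,"ty": 0,"tz": 85,"turn": 0},
    {"tx": -66,"ty": 0,"tz": 85,"turn": 0},
    {"tx": -82,"ty": 0,"tz": 85,"turn": 0},
    {"tx": -92,"ty": 0,"tz": 85,"turn": 0}
  ]
}}

```text
clock: 7.6
tcp_pos: [537.9, -210.0, 28.7]
ee_rot: [[0.978, -0.208, 0.002], [-0.208, -0.978, -0.001], [0.002, 0.001, -1.0]]
wrist_force: [0.7, -0.4, 0.6]
opening: 0.004
grip_force: 0.3
```

Request:
{"api": "send_rows", "payload": {
  "plan": [
    {"tx": -5,"ty": 0,"tz": 0,"turn": 0},
    {"tx": -5,"ty": 0,"tz": 0,"turn": 0},
    {"tx": 10,"ty": 0,"tz": 0,"turn": 0},
    {"tx": 30,"ty": 0,"tz": -20,"turn": 0},
    {"tx": 35,"ty": 30,"tz": -60,"turn": 0},
    {"tx": 35,"ty": 70,"tz": -95,"turn": 0.05},
    {"tx": 10,"ty": 95,"tz": -125,"turn": 0.12},
    {"tx": -30,"ty": 95,"tz": -125,"turn": 0.12},
    {"tx": -60,"ty": 95,"tz": -125,"turn": 0.12},
    {"tx": -60,"ty": 95,"tz": -125,"turn": 0.12}
  ]
}}

```text
clock: 8.6
tcp_pos: [457.2, -289.9, 152.4]
ee_rot: [[0.946, -0.324, -0.002], [-0.324, -0.946, 0.001], [-0.002, -0.0, -1.0]]
wrist_force: [0.5, 1.2, 0.1]
opening: 0.011
grip_force: 0.0
```

Run:
```python
from h import *
rel()
for k in("wrist","top"):
    w=get_image(k);im=w["image"];hsv=cv2.cvtColor(im,cv2.COLOR_BGR2HSV)
    m=((hsv[...,1]<40)&(hsv[...,2]>180)).astype('uint8')
    n,l,s,c=cv2.connectedComponentsWithStats(m)
    for i in range(1,n):
        if 50<s[i,4]<6000: print(k,s[i],c[i].round(),ray(w,*c[i],14))
    cv2.imwrite(f"pics/{k}4.png",im)
```

```text
clock 8.6 tcp [ 457.2 -289.9  152.4] yaw -18.9 F [0.5 1.2 0.1]
wrist [ 579    0   61   51 1587] [619.  17.] [ 524.8 -596.    14. ]
wrist [215 167  33  32 555] [231. 182.] [ 498.4 -201.5   14. ]
top [   0    0   45   31 1309] [22. 14.] [1070.3  606.7   14. ]
top [  45    0   71   32 2132] [80. 15.] [1070.4  452.7   14. ]
top [ 116    0   69   33 2174] [150.  16.] [1072.   265.8   14. ]
top [ 186    0   69   33 2235] [220.  16.] [1073.2   78.7   14. ]
top [ 256    0   67   34 2267] [289.  16.] [1074.8 -108.4   14. ]
top [ 325    0   67   35 2328] [358.  17.] [1076.2 -295.8   14. ]
top [ 394    0   67   36 2368] [427.  17.] [1077.6 -483.6   14. ]
top [ 462    0   68   37 2415] [495.  18.] [1079.2 -670.6   14. ]
top [ 530    0   68   38 2413] [563.  18.] [1080.3 -856.9   14. ]
top [ 598    0   42   38 1580] [619.  18.] [ 1082.3 -1011.7    14. ]
top [   0   32   43   28 1104] [20. 46.] [983.  606.1  14. ]
top [  43   32   71   29 1937] [78. 46.] [982.5 453.3  14. ]
top [ 114   33   70   29 1893] [149.  47.] [982.5 265.   14. ]
top [ 184   34   70   29 1910] [219.  48.] [983.1  78.6  14. ]
[... 1121 characters left out ...]
 [ 500.2 -197.1   14. ]
top [230 239  14  14 137] [236. 246.] [456.5  18.5  14. ]
top [314 248  25  29 371] [327. 261.] [ 418.2 -213.1   14. ]
top [409 249  46  57 866] [434. 279.] [ 375.  -487.1   14. ]
top [278 250  15  16 182] [285. 257.] [ 428.1 -106.9   14. ]
top [ 256  284  127  101 3428] [322. 334.] [ 237.4 -201.2   14. ]
top [390 307  23  32 355] [401. 322.] [ 267.1 -402.9   14. ]
top [ 554  341   66   54 2540] [583. 373.] [ 143.2 -860.3   14. ]
top [363 356  38  44 743] [384. 381.] [ 123.1 -357.6   14. ]
top [   0  358   46   42 1016] [ 15. 385.] [113.  551.1  14. ]
top [195 375  47  25 615] [220. 388.] [105.5  50.5  14. ]
top [557 397  63   3 189] [588. 398.] [  82.7 -868.4   14. ]
```

View pics/wrist4.png

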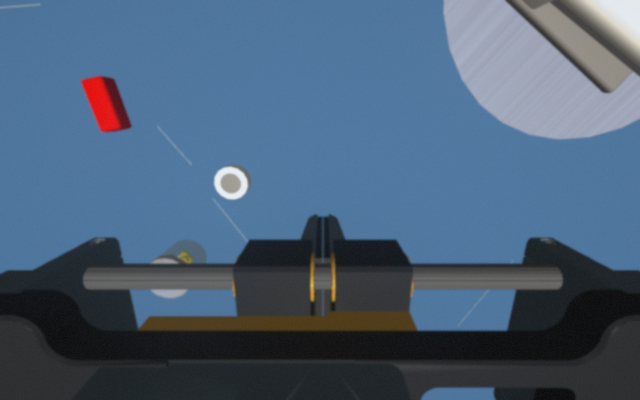

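c is now at (499,-200), at (231,182) in the wrist view, and b stays at (608,263). Next I line up behind c for its run to the tray.

Run:
```python
from h import *
rel((485.6,-240,27,-18.4),(637,214,27,-18.4))
```

```text
clock 8.7 tcp [ 460.5 -291.1  152.5] yaw -18.9 F [ 0.1 -0.4 -0.2]
[  7.1 -56.5 125.5] turn -0.009
[   3.3 -535.1  125.3] turn -0.009
```

Request:
{"api": "send_rows", "payload": {
  "plan": [
    {"tx": 3,"ty": -25,"tz": 20,"turn": -0.009},
    {"tx": 7,"ty": -52,"tz": 55,"turn": -0.009},
    {"tx": 7,"ty": -52,"tz": 90,"turn": -0.009},
    {"tx": 7,"ty": -52,"tz": 118,"turn": -0.009},
    {"tx": 7,"ty": -52,"tz": 125.5,"turn": -0.009},
    {"tx": 7,"ty": -54,"tz": 125.5,"turn": -0.009},
    {"tx": 7,"ty": -62,"tz": 125.5,"turn": -0.009},
    {"tx": 7,"ty": -71,"tz": 125.5,"turn": -0.009},
    {"tx": 6.7,"ty": -82,"tz": 125.5,"turn": -0.009},
    {"tx": 6.5,"ty": -97,"tz": 125.5,"turn": -0.009},
    {"tx": 6.5,"ty": -115,"tz": 125.5,"turn": -0.009},
    {"tx": 6.5,"ty": -135,"tz": 125.5,"turn": -0.009}
  ]
}}

```text
clock: 9.9
tcp_pos: [510.4, -163.6, 26.9]
ee_rot: [[0.949, -0.315, 0.001], [-0.315, -0.949, -0.0], [0.001, 0.0, -1.0]]
wrist_force: [0.4, -1.9, 0.7]
opening: 0.011
grip_force: 0.6
```

Request:
{"api": "send_rows", "payload": {
  "plan": [
    {"tx": 0,"ty": -20,"tz": 0,"turn": 0},
    {"tx": 0,"ty": -40,"tz": 0,"turn": 0},
    {"tx": 0,"ty": -60,"tz": 0,"turn": 0},
    {"tx": 0,"ty": -80,"tz": 0,"turn": 0},
    {"tx": 0,"ty": -100,"tz": 0,"turn": 0},
    {"tx": 0,"ty": -120,"tz": 0,"turn": 0},
    {"tx": 0,"ty": -140,"tz": 0,"turn": 0},
    {"tx": 0,"ty": -160,"tz": 0,"turn": 0},
    {"tx": 0,"ty": -180,"tz": 0,"turn": 0},
    {"tx": 0,"ty": -198,"tz": 0,"turn": 0},
    {"tx": 0,"ty": -210,"tz": 0,"turn": 0},
    {"tx": 0,"ty": -216,"tz": 0,"turn": 0}
  ]
}}

```text
clock: 11.1
tcp_pos: [578.0, 41.6, 26.7]
ee_rot: [[0.95, -0.314, 0.0], [-0.314, -0.95, 0.0], [0.0, -0.0, -1.0]]
wrist_force: [-0.8, -1.7, 1.2]
opening: 0.005
grip_force: 0.6
```

```bash
cat >> h.py <<'E'
def white(k="wrist",v=200):
    w=get_image(k);hsv=cv2.cvtColor(w["image"],cv2.COLOR_BGR2HSV)
    n,l,s,c=cv2.connectedComponentsWithStats(((hsv[...,1]<40)&(hsv[...,2]>v)).astype('uint8'))
    for i in range(1,n):
        p=ray(w,*c[i],14)
        if 80<s[i,4]<2000 and 300<p[0]<720 and -320<p[1]<320: print(k,s[i],p)
E
python3 - <<'E'
from h import *
white();rel((637,214,27,-18.4))
E
```

```text
wrist [  0 164  22  10 112] [681.6 200.2  14. ]
wrist [253 221  49  18 519] [596.4  65.7  14. ]
clock 11.15 tcp [578.2  41.6  26.6] yaw -18.3 F [0.5 0.7 0.3]
[   1.8 -182.1   -0.4] turn 0.002
```

c is still against the fingers. I'll finish the push.

Request:
{"api": "send_rows", "payload": {
  "plan": [
    {"tx": 0,"ty": -10,"tz": 0,"turn": 0},
    {"tx": 0.5,"ty": -25,"tz": 0,"turn": 0},
    {"tx": 0.5,"ty": -43,"tz": 0,"turn": 0},
    {"tx": 1,"ty": -63,"tz": 0,"turn": 0},
    {"tx": 1,"ty": -83,"tz": 0,"turn": 0},
    {"tx": 1,"ty": -103,"tz": 0,"turn": 0},
    {"tx": 1.5,"ty": -123,"tz": 0,"turn": 0},
    {"tx": 1.5,"ty": -142,"tz": 0,"turn": 0},
    {"tx": 1.5,"ty": -158,"tz": 0,"turn": 0},
    {"tx": 1.5,"ty": -170,"tz": 0,"turn": 0},
    {"tx": 1.5,"ty": -178,"tz": 0,"turn": 0},
    {"tx": 1.5,"ty": -182,"tz": 0,"turn": 0}
  ]
}}

```text
clock: 12.35
tcp_pos: [636.7, 212.9, 26.3]
ee_rot: [[0.949, -0.315, -0.0], [-0.315, -0.949, -0.0], [-0.0, 0.0, -1.0]]
wrist_force: [-0.2, -0.3, 0.3]
opening: 0.004
grip_force: 0.4
```

Request:
{"api": "send_rows", "payload": {
  "plan": [
    {"tx": 0,"ty": 0,"tz": 0,"turn": 0},
    {"tx": 0,"ty": 10,"tz": 0,"turn": 0},
    {"tx": 0,"ty": 25,"tz": -20,"turn": 0},
    {"tx": 0,"ty": 55,"tz": -60,"turn": 0},
    {"tx": -20,"ty": 90,"tz": -100,"turn": 0.05},
    {"tx": -50,"ty": 125,"tz": -120,"turn": 0.12},
    {"tx": -85,"ty": 150,"tz": -120,"turn": 0.16},
    {"tx": -120,"ty": 165,"tz": -120,"turn": 0.16},
    {"tx": -150,"ty": 170,"tz": -120,"turn": 0.16},
    {"tx": -160,"ty": 170,"tz": -120,"turn": 0.16},
    {"tx": -160,"ty": 170,"tz": -120,"turn": 0.16}
  ]
}}

```text
clock: 13.45
tcp_pos: [430.0, 100.9, 146.6]
ee_rot: [[0.887, -0.462, -0.0], [-0.462, -0.887, -0.0], [-0.0, 0.0, -1.0]]
wrist_force: [0.9, 0.9, 0.8]
opening: 0.01
grip_force: 0.0
```

Run:
```python
from h import *
white();white("top",180);a=np.array([456,19]);g=np.array([562,222.]);u=(g-a)/np.linalg.norm(g-a);yaw=np.degrees(np.arctan2(u[1],u[0]))-90
s=a-42*u;e=g-25*u;print(u,yaw,s,e);rel((*s,110,yaw),(*s,27,yaw),(*e,27,yaw))
```

```text
wrist [  0   0  60  32 180] [695.1 256.   14. ]
wrist [ 60  41  39  41 724] [645.5 240.5  14. ]
wrist [  0  52 109 164 368] [615.5 307.1  14. ]
wrist [ 72  91  38  38 647] [607.5 260.3  14. ]
wrist [370 115  36  37 619] [454.9  15.5  14. ]
wrist [111 173  93  41 205] [510.  254.5  14. ]
top [122 154  54  70 193] [620.6 281.1  14. ]
top [144 165  15  14 110] [646.  243.7  14. ]
top [136 180  15  14 115] [607.9 263.6  14. ]
top [230 239  14  14 154] [456.3  18.3  14. ]
top [277 250  17  16 222] [ 428.8 -106.6   14. ]
[0.46286444 0.88642908] -27.57209983706072 [436.55969337 -18.23002119] [550.42838891 199.8392731 ]
clock 13.55 tcp [432.4 101.1 146.6] yaw -27.5 F [ 0.8  0.7 -0.5]
[ 58.8 103.9  36.6] turn 0.001
[ 58.7 103.9 119.6] turn 0.001
[  58.9 -142.1  119.8] turn 0.001
```

b (608,262) and c (646,241) are inside. Now a.

Request:
{"api": "send_rows", "payload": {
  "plan": [
    {"tx": 15,"ty": 35,"tz": 0,"turn": 0},
    {"tx": 35,"ty": 75,"tz": 10,"turn": 0},
    {"tx": 57,"ty": 107,"tz": 30,"turn": 0},
    {"tx": 58,"ty": 109,"tz": 60,"turn": 0},
    {"tx": 58,"ty": 109,"tz": 95,"turn": 0},
    {"tx": 58,"ty": 109,"tz": 115,"turn": 0},
    {"tx": 58,"ty": 109,"tz": 119.5,"turn": 0},
    {"tx": 58,"ty": 105,"tz": 119.5,"turn": 0},
    {"tx": 58,"ty": 97,"tz": 119.5,"turn": 0},
    {"tx": 58,"ty": 88,"tz": 119.5,"turn": 0},
    {"tx": 58,"ty": 77,"tz": 119.5,"turn": 0},
    {"tx": 58,"ty": 62,"tz": 119.5,"turn": 0}
  ]
}}

```text
clock: 14.75
tcp_pos: [454.7, 20.5, 27.6]
ee_rot: [[0.887, -0.462, 0.001], [-0.462, -0.887, -0.0], [0.001, -0.0, -1.0]]
wrist_force: [0.4, -1.7, 0.9]
opening: 0.005
grip_force: 0.5
```

Request:
{"api": "send_rows", "payload": {
  "plan": [
    {"tx": 0,"ty": -18,"tz": 0,"turn": 0},
    {"tx": 0,"ty": -38,"tz": 0,"turn": 0},
    {"tx": 0,"ty": -58,"tz": 0,"turn": 0},
    {"tx": 0,"ty": -78,"tz": 0,"turn": 0},
    {"tx": 0,"ty": -98,"tz": 0,"turn": 0},
    {"tx": 0,"ty": -118,"tz": 0,"turn": 0},
    {"tx": 0,"ty": -138,"tz": 0,"turn": 0},
    {"tx": 0,"ty": -158,"tz": 0,"turn": 0},
    {"tx": 0,"ty": -176,"tz": 0,"turn": 0},
    {"tx": 0,"ty": -190,"tz": 0,"turn": 0},
    {"tx": 0,"ty": -200,"tz": 0,"turn": 0},
    {"tx": 0,"ty": -204,"tz": 0,"turn": 0}
  ]
}}

```text
clock: 15.95
tcp_pos: [548.6, 201.5, 27.1]
ee_rot: [[0.887, -0.461, 0.001], [-0.461, -0.887, 0.0], [0.0, -0.0, -1.0]]
wrist_force: [0.1, -0.8, 0.9]
opening: 0.009
grip_force: 0.5
```

Request:
{"api": "send_rows", "payload": {
  "plan": [
    {"tx": 0,"ty": 0,"tz": 0,"turn": 0},
    {"tx": 0,"ty": 10,"tz": 0,"turn": 0},
    {"tx": 0,"ty": 25,"tz": -20,"turn": 0},
    {"tx": 0,"ty": 55,"tz": -60,"turn": 0},
    {"tx": -10,"ty": 100,"tz": -100,"turn": 0},
    {"tx": -20,"ty": 145,"tz": -130,"turn": 0},
    {"tx": -25,"ty": 190,"tz": -140,"turn": 0},
    {"tx": -25,"ty": 230,"tz": -140,"turn": 0},
    {"tx": -25,"ty": 265,"tz": -140,"turn": 0},
    {"tx": -25,"ty": 280,"tz": -140,"turn": 0},
    {"tx": -25,"ty": 280,"tz": -140,"turn": 0}
  ]
}}

```text
clock: 17.05
tcp_pos: [394.8, -38.1, 166.9]
ee_rot: [[0.885, -0.465, -0.001], [-0.465, -0.885, -0.0], [-0.001, 0.0, -1.0]]
wrist_force: [-0.9, -0.8, 0.2]
opening: 0.007
grip_force: 0.0
```

Run:
```python
from h import *
rel();white("top",180);d=get_image("top")["image"];cv2.imwrite("pics/t9.png",cv2.resize(d[80:300,100:420],None,fx=2.4,fy=2.4))
```

```text
clock 17.05 tcp [394.8 -38.1 166.9] yaw -27.7 F [-0.9 -0.8  0.2]
top [122 154  53  73 224] [601.  271.4  14. ]
top [145 165  14  14 103] [645.8 243.6  14. ]
top [136 180  14  14 108] [608.2 263.6  14. ]
top [149 197  14  14 105] [564.1 228.8  14. ]
top [277 250  17  16 200] [ 428.3 -106.7   14. ]
top [135 252  33  66 973] [358.3 237.3  14. ]
```

View pics/t9.png

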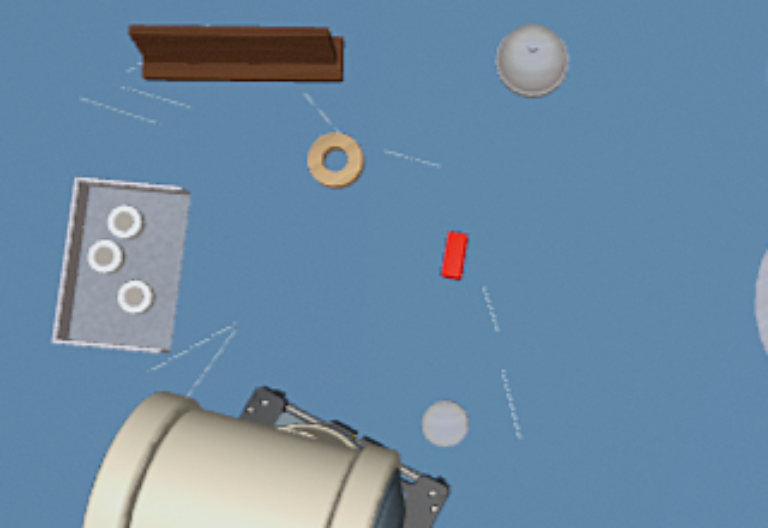

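All three magnets lie flat, well inside the tray at (124,222), (104,257) and (135,297). The eraser, jar and tape are where they were, and the robot is clear of everything. Handing in.

```bash
python3 -c "
from cell import workorder;print(workorder.close_job())"
```

```text
the job is handed in; nothing more can be done
None
```

All three magnets were swept flat into the tray and lie wholly inside it, the eraser, jar and tape roll showed no movement in the last top view, and the job was handed in at about 17 s; no verdict was returned.

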